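# Set a roller filing rest five clicks below zero and lock it

### The arm

A 7-joint arm with a two-finger parallel gripper is mounted at the origin on a cart in front of the work surface, level with it; the furniture and walls round the work are solid. World frame = base frame: x ahead of the robot, y to its left, z up, the work surface at z = 0. Lengths are in m, angles in rad, forces in N, time in s.
With the tool pointing down it reaches from about 0.4 to 0.85 m from the base axis. Payload 6.9 kg.
Tool frame: the origin (TCP) lies midway between the tips of the shut fingers; the grasp point (between the pads) lies 19 mm behind it; z points along the fingers, y is the direction in which the jaws open and shut (so a half turn about z gives the same grasp; the last joint's range is limited). The gripper opens to 85 mm and grips with 20 to 120 N. Pads are 22 mm wide; open, the fingers measure 114 mm over their backs; the gripper's body (76 mm by 85 mm) begins 54 mm behind the grasp point. The pads swing forward as they close: fully open they stand 13 mm farther back than shut.
Start: joints at [1.254, 0.507, -0.238, 1.5, 0.126, 1.149, -0.155], TCP at [0.256, -0.57, 0.231] pointing down, gripper open.
Joint ranges: [-3.08, 3.08], [-0.24, 2.05], [-1.43, 1.35], [0, 2.5], [-1.52, 4.66], [0.17, 1.96], [-2.89, 2.89]. Speed limits (rad/s): [2.39, 2.39, 3.14, 3.14, 3.14, 3.14, 3.14].

### API

Orientations are given as a unit quaternion [x, y, z, w].
In Python, from workcell import readout, vision, finish_job, nets gives the robot as it stands.
- The arm moves only by the tool apply_moves, never from a script. Its argument "motion" is text: rows parted by semicolons, each of 5 numbers parted by spaces: the shift along the tool's x, y, z in cm, then the turn about the tool's z in rad, then the gripper command: -1 is shut, 1 is fully open, values between are in proportion. A call has 1 to 20 rows; each row is the pose to reach, as a shift and turn from the pose measured when the call began, along the tool's axes at that moment; what a row does not reach only later rows make up. A row lasts 1/12 s, in which the tool goes at most 41.7 mm and 7.16 degrees, less where a joint would pass 70% of its speed; a pose out of reach is approached as far as the arm can. A call with a gripper value outside its range is refused whole. The fingers move at their own pace and stop on an object; "grip_force" is the grip in N (left out, the last holds). Time passes only in rows, so rows that repeat a pose let the fingers close. It gives the time, the measured TCP pose, the force and the opening at its end, in the units of the state.
- readout.sense(): the state, without advancing time (a new reading comes with each control period).
- vision.read_camera(name): name is "side" or "top" or "wrist"; returns the picture (420x560x3 uint8, red, green, blue); there is no depth.
- vision.camera_info(name): a dict with "vertical_fov" (degrees; the focal length in pixels is half the picture's height over the tangent of half this angle, whatever the lens; pixels are square), "cx", "cy" (the principal point, pixels), "cam_to_world" (4x4, takes a point from camera to world coordinates). Camera axes: x right, y down, z forward; pixel columns grow to the right and rows downward; lengths in m; the calibration is good to about 2 mm. A picture is of the moment at which its call begins: read the wrist's pose just before it. camera_info takes no time and is no camera call; for the wrist camera it gives the pose at the moment of the call.
- finish_job(): hands the job in, once; it reports no verdict.
Trained networks look in the newest picture that a camera, given by its name, has taken for a name from the list of things; names that differ only in an ending like _2 or _b are one class to them, and where a whole thing is asked for, a point or a joint stands for the part that bears it (a point fixed in the world has none). Each returns a list of dicts, best first, with "confidence" (0 to 1); they miss things now and then, are a little off and sometimes report something else, mostly with a low value. They report only what shows in the picture. A call takes as long as a camera call.
- nets.spot_in(name, camera): "centre" ([x, y, z] in m, in world coordinates, good to about 4 mm: the middle of the surface that is visible of it).
- nets.tip_of(name, camera): "centre" ([x, y, z] in m, in world coordinates, good to about 4 mm: a listed point, or the origin of a listed thing).
The state is a dict: "t": time; "q": joint angles; "qd": joint speeds; "tau": joint torques, N m; "tool_pos": TCP position; "eef_rot": TCP orientation; "ft_force": force on the tool from outside, world axes, zero at the start; "torque": the same for the moment, N m; "gripper_width": finger opening in m.
Only numpy, scipy, OpenCV 4.12 (cv2) and the standard library are available. Lean on these libraries where they do the work, as an engineer would, in place of code of your own. Each camera call takes 0.05 s, during which the arm holds its last target.

### The job

Set the roller filing rest for the next key cut. Its lock lever stands open: wind the knurled dial clockwise, gently, until it comes up against its zero stop, then click it back anticlockwise exactly five clicks. Then swing the lock lever fully home towards the robot so that the dial is held, let go, and leave the loose things around it where they lie.

Things in the scene. Friction and masses are not known exactly. Their poses are not given: they have to be found in the camera images.
- filing_rest: Grey cast roller filing rest, 100 x 180 mm, fixed to the worktop. Origin on the worktop under the dial's axis, z up. The key vice with a brass key and two rollers lies towards -y, the lock lever towards +y, the click plunger's post towards +x. Nothing on it within 55 mm of the dial's axis but the dial is higher than 58 mm.
- dial_grip (a point): Fixed point on the dial's vertical axis, 79 mm above the worktop (axes of filing_rest; it does not turn). Dial: dark knurled round knob, 42 mm across, 59 to 93 mm above the worktop, over a toothed ring 47 mm across. It has click stops 18 degrees apart; a spring plunger holds it in each with up to about 0.12 N m. It starts 3 to 8 clicks anticlockwise of its zero click.
- zero_stop: Fixed pin hidden under the dial, 14 mm from its axis (origin: pin's middle; axes of filing_rest). A lug under the dial meets it 3 degrees clockwise past the zero click, and the moment then rises by 0.06 to 0.09 N m a degree; a let-go dial springs back to the zero click. The pin bends at more than 25 N on it (0.35 N m on the dial); 2 N on it shows that it is reached.
- lever_grip (a point): Middle of the upright grip at the lever's end, 79 mm above the worktop: a black round post 15 mm across, 56 to 94 mm above the worktop, 70 mm from the pivot. It moves with the lever.
- lever_pivot (a point): Point on the lever's vertical pivot axis, 79 mm above the worktop, at x 22, y 22 mm in the axes of dial_grip.
- lock_lever (a joint): Angle of the lock lever, rad: 0 fully home (its tooth between two teeth of the dial's ring holds the dial), 0.95 fully open; grows clockwise seen from above. At 0 the grip lies, seen from the pivot, 120 degrees anticlockwise of filing_rest's x axis. Starts open at 0.65 to 0.9, stays where it is left, needs about 1.2 N at the grip.
- file_fine: Loose hand file with a wooden handle, 246 mm long, 28 mm high, lying on the robot's side of the rest. Must stay.
- chip_brush: Loose flat brush, 191 x 40 x 14 mm, lying on the far side of the rest. Must stay.
- lock_cylinder_1: Loose brass lock cylinder, 65 x 33 x 17 mm, lying left of the lever. Must stay.
- loupe: Loose black loupe, 36 mm across, 33 mm high, on the left of the bench. Must stay.
- roller_top (a point): Top of the roller nearer the dial, midway along it. The two steel rollers (10 mm thick, 48 mm long) either side of the clamped brass key carry the file; the dial's screw moves them. At the dial's zero click this point stands at z = 48.00 mm in filing_rest's frame, and each click anticlockwise lowers it by 0.25 mm: far finer than these measured poses.

How it is judged:
By the outcome, as a careful person would: the job done as asked, in the order asked, and still so for the second after the job is handed in, with the robot touching nothing.
It also fails if it takes over 72 s, if anything falls off the work surface, if the arm or the gripper's body presses on something with over 40 N, if the wrist force passes 120 N, or if a joint passes its speed limit or range.

## Working session

There is one attempt and no reset: what is moved stays moved. The work goes in short steps, Python scripts to look and compute and a tool call to move; the robot and the scene stay as the last step left them, time stands still between calls to the robot, and variables do not carry over. Pictures are saved under pics/ and viewed, and the job is handed in when it is done.

Besides the shell and the picture viewer there is one more tool, called after ">>>" as name(argument=value, ...) on one line, values as JSON. apply_moves: Moves the arm, as the interface text tells. Its arguments: {"type":"object","properties":{"motion":{"type":"string"},"grip_force":{"type":"number"}},"required":["motion"]}

```bash
mkdir -p pics; ls; python3 - <<'E'
from workcell import readout, vision, nets
import cv2,json
s=readout.sense();print({k:s[k] for k in('t','tool_pos','eef_rot','ft_force','torque','gripper_width')})
for c in('top','side'):
    im=vision.read_camera(c);cv2.imwrite(f'pics/{c}0.png',im[:,:,::-1])
    i=vision.camera_info(c);print(c,i)
    for n in('dial_grip','lever_grip','lever_pivot','filing_rest','roller_top','zero_stop'):
        print(n,[(round(d['confidence'],2),[round(float(x),4) for x in d['centre']]) for d in nets.tip_of(n,c)[:2]])
print(readout.sense()['t'])
E
```

```text
pics
{'t': 0.0, 'tool_pos': array([ 0.25613952, -0.56954658,  0.23042425]), 'eef_rot': array([ 9.77743723e-01,  2.09800873e-01, -2.03522409e-04, -8.74492527e-04]), 'ft_force': array([-0.08254064, -0.16209261,  0.25494175]), 'torque': array([-0.01861667, -0.06622947,  0.02549514]), 'gripper_width': 0.08539875190762747}
top {'vertical_fov': 56.15656352624559, 'cx': 276.23996553168513, 'cy': 211.16840881783847, 'cam_to_world': array([[-0.07824789, -0.97507811,  0.20760526,  0.34982839],
       [-0.9969301 ,  0.07595486, -0.01900606,  0.16931564],
       [ 0.00276377, -0.20845512, -0.97802803,  0.92791756],
       [ 0.        ,  0.        ,  0.        ,  1.        ]])}
dial_grip [(0.96, [0.5412, 0.0739, 0.0776])]
lever_grip [(0.61, [0.602, 0.1512, 0.0837])]
lever_pivot [(0.57, [0.5699, 0.092, 0.0748])]
filing_rest [(0.9, [0.5447, 0.0747, -0.0007]), (0.51, [0.6041, 0.1499, 0.0808])]
roller_top [(0.57, [0.5352, 0.0116, 0.0438])]
zero_stop []
side {'vertical_fov': 55.90660764106567, 'cx': 284.8576047591666, 'cy': 208.3409433181957, 'cam_to_world': array([[-0.50925891, -0.44534268,  0.73642736, -0.09488783],
       [-0.86044401,  0.28044965, -0.42542225,  0.49161819],
       [-0.01707211, -0.85030458, -0.52601393,  0.50799599],
       [ 0.        ,  0.        ,  0.        ,  1.        ]])}
dial_grip [(0.68, [0.5415, 0.073, 0.0768])]
lever_grip [(0.54, [0.6039, 0.1482, 0.0784])]
lever_pivot []
filing_rest [(0.96, [0.5406, 0.0714, 0.001])]
roller_top [(0.78, [0.5299, 0.0145, 0.0489])]
zero_stop []
0.7
```

View pics/top0.png

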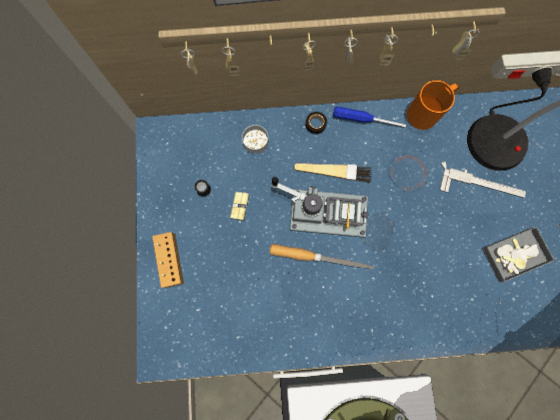

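View pics/side0.png

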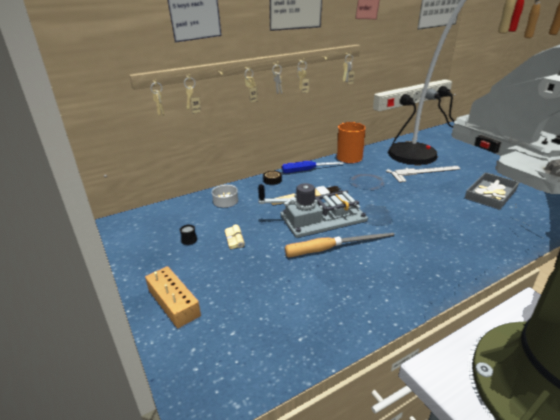

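>>> apply_moves(motion="52.4 -46.9 3 -1.3 0.3;52.4 -46.9 3 -1.3 0.3;52.4 -46.9 3 -1.3 0.3;52.4 -46.9 3 -1.3 0.3;52.4 -46.9 3 -1.3 0.3;52.4 -46.9 3 -1.3 0.3;52.4 -46.9 3 -1.3 0.3;52.4 -46.9 3 -1.3 0.3;52.4 -46.9 3 -1.3 0.3;52.4 -46.9 3 -1.3 0.3;52.4 -46.9 3 -1.3 0.3;52.4 -46.9 3 -1.3 0.3;52.4 -46.9 3 -1.3 0.3;52.4 -46.9 3 -1.3 0.3;52.4 -46.9 3 -1.3 0.3;52.4 -46.9 3 -1.3 0.3;52.4 -46.9 3 -1.3 0.3;52.4 -46.9 3 -1.3 0.3;52.4 -46.9 3 -1.3 0.3;52.4 -46.9 3 -1.3 0.3", grip_force=40)

```text
t: 2.37
tool_pos: [0.5416, 0.0723, 0.201]
eef_rot: [0.651, 0.759, -0.0, -0.0]
ft_force: [-1.7, -0.0, -0.2]
gripper_width: 0.0557
```

```bash
cat > h.py <<'E'
from workcell import readout, vision, nets
import cv2,numpy as np
from scipy.spatial.transform import Rotation as R
def st():
    s=readout.sense();r=R.from_quat(s['eef_rot']).as_matrix()
    print('t',round(s['t'],2),'pos',np.round(s['tool_pos'],4),'yaw x',round(float(np.arctan2(r[1,0],r[0,0])),4),'tiltz',np.round(r[:,2],3),'q',np.round(s['q'],2),'F',np.round(s['ft_force'],2),'M',np.round(s['torque'],3),'w',round(s['gripper_width'],4))
    return s,r
def to_tool(p):
    s,r=st();print('shift cm',np.round(100*r.T@(np.array(p)-s['tool_pos']),2))
def proj(p,i,H=420):
    T=np.linalg.inv(i['cam_to_world']);c=T[:3,:3]@np.array(p)+T[:3,3];f=H/2/np.tan(np.radians(i['vertical_fov'])/2)
    return i['cx']+f*c[0]/c[2],i['cy']+f*c[1]/c[2]
def ray(u,v,z,i,H=420):
    f=H/2/np.tan(np.radians(i['vertical_fov'])/2);C=i['cam_to_world'];d=C[:3,:3]@np.array([(u-i['cx'])/f,(v-i['cy'])/f,1]);o=C[:3,3]
    return o+d*(z-o[2])/d[2]
E
python3 - <<'E'
from h import *
st()
i=vision.camera_info('wrist');im=vision.read_camera('wrist');cv2.imwrite('pics/w1.png',im[:,:,::-1]);print(i)
for n in('dial_grip','lever_grip','lever_pivot','filing_rest','roller_top'):
    print(n,[(round(d['confidence'],2),np.round(d['centre'],4),np.round(proj(d['centre'],i))) for d in nets.tip_of(n,'wrist')[:2]])
E
```

```text
t 2.37 pos [0.5416 0.0723 0.201 ] yaw x 1.7232 tiltz [-0.001 -0.001 -1.   ] q [ 0.27  0.47 -0.68  1.75  0.34  1.04 -0.37] F [-1.68 -0.03 -0.22] M [-0.026 -0.008 -0.03 ] w 0.0557
{'vertical_fov': 63.67455712224361, 'cx': 286.2786096275803, 'cy': 205.5603298322621, 'cam_to_world': array([[ 0.98845363,  0.14423113,  0.04644147,  0.52971508],
       [ 0.15151942, -0.94315632, -0.29580064,  0.14796479],
       [ 0.00113791,  0.299422  , -0.9541201 ,  0.34374109],
       [ 0.        ,  0.        ,  0.        ,  1.        ]])}
dial_grip [(0.89, array([0.5385, 0.0759, 0.0818]), array([283., 194.]))]
lever_grip [(0.34, array([0.5333, 0.0122, 0.0484]), array([268., 248.]))]
lever_pivot [(0.81, array([0.5674, 0.0902, 0.0772]), array([321., 181.]))]
filing_rest [(0.83, array([0.5421, 0.0733, 0.0014]), array([287., 176.]))]
roller_top [(0.76, array([0.5311, 0.0104, 0.0457]), array([266., 248.]))]
```

View pics/w1.png

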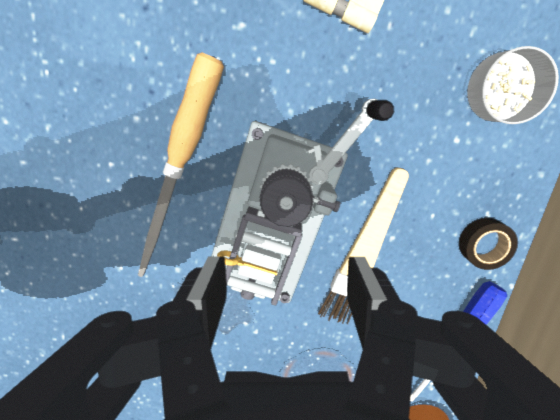

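```bash
python3 - <<'E'
from h import *
im=cv2.imread('pics/w1.png');i=vision.camera_info('wrist')
cv2.imwrite('pics/w1c.png',cv2.resize(im[85:315,200:420],None,fx=2.6,fy=2.6,interpolation=cv2.INTER_CUBIC))
for n,(u,v,z) in dict(dialtop=(287,203,.093),grip=(379,108,.094),piv=(325,172,.07),L1=(256,123,.01),L2=(217,255,.01)).items(): print(n,np.round(ray(u,v,z,i),4))
E
```

```text
dialtop [0.5425 0.0714 0.093 ]
grip [0.5966 0.1513 0.094 ]
piv [0.5706 0.0955 0.07  ]
L1 [0.5051 0.1215 0.01  ]
L2 [ 0.4803 -0.0232  0.01  ]
```

View pics/w1c.png

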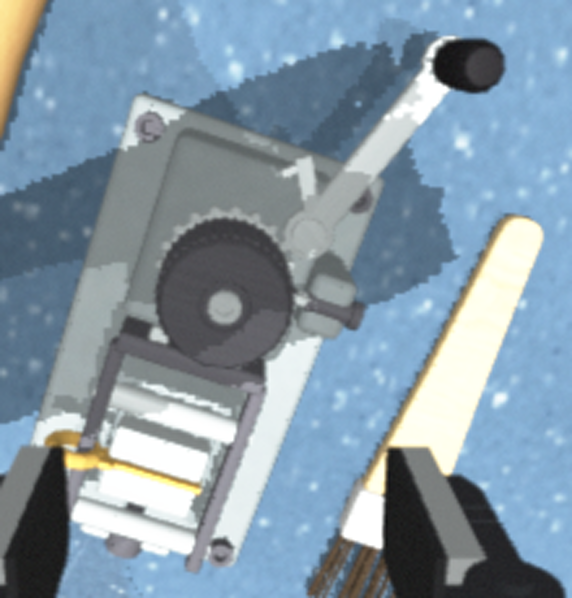

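>>> apply_moves(motion="0.1 -0.05 3 -0.6 0.5;0.1 -0.05 6 -0.6 0.5;0.1 -0.05 9 -0.6 0.5;0.1 -0.05 11.5 -0.6 0.5;0.1 -0.05 13 -0.6 0.5;0.1 -0.05 13.9 -0.6 0.5;0.1 -0.05 13.9 -0.6 0.5;0.1 -0.05 13.9 -0.6 0.5")

```text
t: 3.33
tool_pos: [0.5414, 0.0721, 0.0628]
eef_rot: [0.401, 0.916, -0.0, 0.0]
ft_force: [-1.0, 0.3, 0.3]
gripper_width: 0.0638
```

```bash
python3 - <<'E'
from h import *
st()
E
```

```text
t 3.33 pos [0.5414 0.0721 0.0628] yaw x 2.3169 tiltz [ 0. -0. -1.] q [ 0.28  0.67 -0.72  1.91  0.61  0.79 -0.04] F [-1.04  0.25  0.35] M [-0.027 -0.019 -0.017] w 0.0638
```

>>> apply_moves(motion="0 0 0.1 -0.12 0.5;0 0 0.1 -0.24 0.5;0 0 0.1 -0.36 0.5;0 0 0.1 -0.4 0.3;0 0 0.1 -0.4 0.1;0 0 0.1 -0.4 -0.1;0 0 0.1 -0.4 -0.2;0 0 0.1 -0.4 -0.3;0 0 0.1 -0.4 -0.3;0 0 0.1 -0.4 -0.3", grip_force=30)

```text
t: 4.17
tool_pos: [0.5422, 0.0721, 0.0633]
eef_rot: [0.213, 0.977, -0.0, 0.001]
ft_force: [-0.6, -1.8, 5.3]
gripper_width: 0.0411
```

```bash
python3 - <<'E'
from h import *
st()
E
```

```text
t 4.17 pos [0.5422 0.0721 0.0633] yaw x 2.7131 tiltz [ 0.003 -0.001 -1.   ] q [ 0.34  0.7  -0.83  1.91  0.7   0.84  0.28] F [-0.64 -1.84  5.29] M [-0.211  0.187 -0.017] w 0.0411
```

>>> apply_moves(motion="0 0 0 0.07 -0.3;0 0 0 0.14 -0.3;0 0 0 0.21 -0.3;0 0 0 0.28 -0.3;0 0 0 0.35 -0.3;0 0 0 0.42 -0.3;0 0 0 0.49 -0.3;0 0 0 0.56 -0.3;0 0 0 0.63 -0.3;0 0 0 0.7 -0.3;0 0 0 0.716 -0.3;0 0 0 0.716 -0.3")

```text
t: 5.17
tool_pos: [0.5417, 0.0716, 0.0634]
eef_rot: [0.542, 0.84, -0.0, 0.001]
ft_force: [-0.8, -1.3, -3.8]
gripper_width: 0.0407
```

```bash
python3 - <<'E'
from h import *
st()
E
```

```text
t 5.17 pos [0.5417 0.0716 0.0634] yaw x 1.9958 tiltz [ 0.002 -0.002 -1.   ] q [ 0.23  0.64 -0.63  1.91  0.55  0.76 -0.29] F [-0.76 -1.28 -3.82] M [-0.319  0.385  0.043] w 0.0407
```

>>> apply_moves(motion="0 0 0 0.06 -0.3;0 0 0 0.12 -0.3;0 0 0 0.18 -0.3;0 0 0 0.24 -0.3;0 0 0 0.29 -0.3;0 0 0 0.314 -0.3;0 0 0 0.314 -0.3")

```text
t: 5.75
tool_pos: [0.5414, 0.0715, 0.0635]
eef_rot: [0.667, 0.745, -0.0, 0.001]
ft_force: [-2.2, -0.4, -5.1]
gripper_width: 0.0409
```

```bash
python3 - <<'E'
from h import *
st()
i=vision.camera_info('wrist');im=vision.read_camera('wrist');cv2.imwrite('pics/w2.png',im[:,:,::-1])
st()
E
```

```text
t 5.75 pos [0.5414 0.0715 0.0635] yaw x 1.682 tiltz [ 0.002 -0.003 -1.   ] q [ 0.17  0.62 -0.54  1.91  0.48  0.73 -0.54] F [-2.23 -0.39 -5.1 ] M [-0.155  0.399  0.062] w 0.0409
t 5.8 pos [0.5414 0.0715 0.0634] yaw x 1.6832 tiltz [ 0.002 -0.003 -1.   ] q [ 0.17  0.62 -0.55  1.91  0.48  0.73 -0.54] F [-1.44 -1.16 -4.3 ] M [-0.217  0.442  0.076] w 0.0409
```

View pics/w2.png

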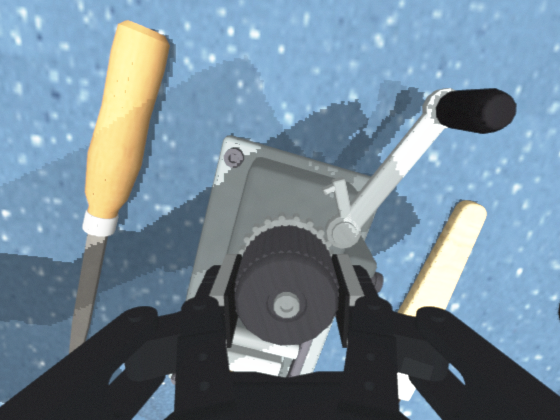

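>>> apply_moves(motion="0 0 0 0.06 -0.3;0 0 0 0.12 -0.3;0 0 0 0.18 -0.3;0 0 0 0.24 -0.3;0 0 0 0.29 -0.3;0 0 0 0.314 -0.3;0 0 0 0.314 -0.3")

```text
t: 6.38
tool_pos: [0.5411, 0.0715, 0.0635]
eef_rot: [0.774, 0.633, -0.0, 0.001]
ft_force: [-1.9, -1.1, -3.4]
gripper_width: 0.0409
```

```bash
python3 - <<'E'
from h import *
st()
E
```

```text
t 6.38 pos [0.5411 0.0715 0.0635] yaw x 1.37 tiltz [ 0.001 -0.003 -1.   ] q [ 0.12  0.61 -0.46  1.92  0.4   0.71 -0.78] F [-1.85 -1.13 -3.42] M [-0.131  0.533  0.115] w 0.0409
```

>>> apply_moves(motion="0 0 0 0.02 -0.3;0 0 0 0.035 -0.3;0 0 0 0.035 -0.3")

```text
t: 6.63
tool_pos: [0.5411, 0.0715, 0.0635]
eef_rot: [0.786, 0.619, -0.001, 0.001]
ft_force: [-1.7, -0.5, -4.0]
gripper_width: 0.0411
```

```bash
python3 - <<'E'
from h import *
st()
E
```

```text
t 6.63 pos [0.5411 0.0715 0.0635] yaw x 1.3345 tiltz [ 0.001 -0.003 -1.   ] q [ 0.11  0.61 -0.45  1.92  0.39  0.7  -0.81] F [-1.71 -0.49 -4.03] M [-0.117  0.487  0.049] w 0.0411
```

>>> apply_moves(motion="0 0 0 0.06 -0.3;0 0 0 0.12 -0.3;0 0 0 0.18 -0.3;0 0 0 0.24 -0.3;0 0 0 0.265 -0.3;0 0 0 0.279 -0.3;0 0 0 0.279 -0.3")

```text
t: 7.22
tool_pos: [0.5409, 0.0716, 0.0634]
eef_rot: [0.864, 0.504, -0.001, 0.001]
ft_force: [-2.7, -0.3, -3.3]
gripper_width: 0.0411
```

```bash
cat >> h.py <<'E'
def avg(n=4):
    a=[]
    for _ in range(n):
        a.append(readout.sense()['torque'][2]);vision.read_camera('top')
    print('Mz',np.round(a,3),round(float(np.mean(a)),3))
E
python3 - <<'E'
from h import *
avg();st()
E
```

```text
Mz [0.138 0.17  0.173 0.157] 0.159
t 7.42 pos [0.5409 0.0716 0.0634] yaw x 1.0566 tiltz [ 0.001 -0.003 -1.   ] q [ 0.06  0.6  -0.37  1.92  0.33  0.69 -1.02] F [-3.47 -0.41 -2.61] M [0.063 0.765 0.145] w 0.0412
```

>>> apply_moves(motion="0 0 0 0.0175 -0.3;0 0 0 0.0175 -0.3")

```text
t: 7.58
tool_pos: [0.5408, 0.0715, 0.0634]
eef_rot: [0.868, 0.496, -0.0, 0.001]
ft_force: [-2.3, -0.2, -3.5]
gripper_width: 0.041
```

```bash
python3 - <<'E'
from h import *
avg();st()
E
```

```text
Mz [0.21  0.188 0.204 0.109] 0.178
t 7.78 pos [0.5409 0.0716 0.0634] yaw x 1.0391 tiltz [ 0.001 -0.003 -1.   ] q [ 0.06  0.6  -0.36  1.92  0.32  0.69 -1.03] F [-1.86 -1.21 -2.92] M [-0.043  0.772  0.189] w 0.0415
```

>>> apply_moves(motion="0 0 0 0.0175 -0.3;0 0 0 0.0175 -0.3")

```text
t: 7.95
tool_pos: [0.5409, 0.0715, 0.0634]
eef_rot: [0.873, 0.488, -0.0, 0.001]
ft_force: [-1.5, -0.6, -3.3]
gripper_width: 0.0409
```

```bash
python3 - <<'E'
from h import *
avg(5);st()
E
```

```text
Mz [0.233 0.272 0.264 0.257 0.203] 0.246
t 8.2 pos [0.5409 0.0715 0.0634] yaw x 1.0218 tiltz [ 0.001 -0.003 -1.   ] q [ 0.05  0.6  -0.36  1.92  0.32  0.68 -1.04] F [-1.5  -0.88 -3.15] M [-0.056  0.712  0.287] w 0.041
```

>>> apply_moves(motion="0 0 0 -0.04 -0.3;0 0 0 -0.08 -0.3;0 0 0 -0.12 -0.3;0 0 0 -0.12 -0.3;0 0 0 -0.12 0.1;0 0 0 -0.12 0.3;0 0 0 -0.12 0.3;0 0 0 -0.12 0.3;0 0 0 -0.12 0.3")

```text
t: 8.95
tool_pos: [0.5414, 0.0718, 0.0637]
eef_rot: [0.842, 0.54, 0.0, 0.002]
ft_force: [0.5, 0.3, -0.4]
gripper_width: 0.0555
```

```bash
python3 - <<'E'
from h import *
avg(4);st()
im=vision.read_camera('wrist');cv2.imwrite('pics/w3.png',im[:,:,::-1])
E
```

```text
Mz [-0.005 -0.036 -0.001 -0.005] -0.012
t 9.15 pos [0.541  0.0716 0.0635] yaw x 1.1416 tiltz [ 0.001 -0.003 -1.   ] q [ 0.08  0.6  -0.39  1.92  0.35  0.69 -0.95] F [-0.78 -0.01 -0.22] M [-0.008 -0.032 -0.007] w 0.0554
```

View pics/w3.png

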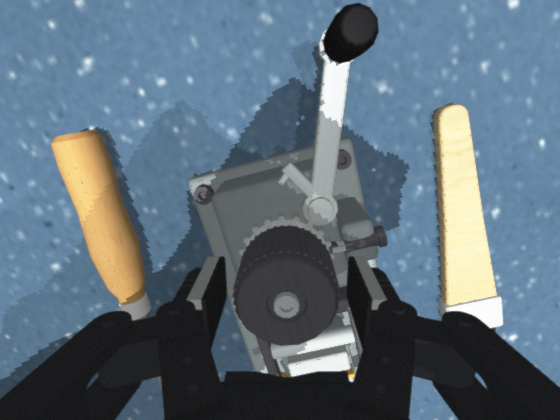

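>>> apply_moves(motion="0 0 0 0 0;0 0 0 0 -0.2;0 0 0 0 -0.3;0 0 0 0 -0.3;0 0 0 0 -0.3;0 0 0 0 -0.3;0 0 0 -0.07 -0.3;0 0 0 -0.14 -0.3;0 0 0 -0.21 -0.3;0 0 0 -0.28 -0.3;0 0 0 -0.35 -0.3;0 0 0 -0.42 -0.3;0 0 0 -0.49 -0.3;0 0 0 -0.56 -0.3;0 0 0 -0.63 -0.3;0 0 0 -0.69 -0.3;0 0 0 -0.716 -0.3;0 0 0 -0.716 -0.3", grip_force=40)

```text
t: 10.7
tool_pos: [0.5415, 0.0716, 0.0637]
eef_rot: [0.599, 0.801, -0.0, 0.001]
ft_force: [0.0, -0.9, 4.5]
gripper_width: 0.0409
```

```bash
python3 - <<'E'
from h import *
avg(4);st()
E
```

```text
Mz [ 0.019 -0.028 -0.019 -0.009] -0.009
t 10.9 pos [0.5415 0.0716 0.0637] yaw x 1.8562 tiltz [ 0.002 -0.003 -1.   ] q [ 0.2   0.64 -0.6   1.91  0.52  0.75 -0.4 ] F [ 0.92 -0.38  3.61] M [-0.089 -0.409 -0.078] w 0.0408
```

>>> apply_moves(motion="0 0 0 -0.05 -0.3;0 0 0 -0.05 -0.3")

```text
t: 11.07
tool_pos: [0.5416, 0.0717, 0.0637]
eef_rot: [0.579, 0.816, -0.001, 0.002]
ft_force: [0.1, -0.2, 4.5]
gripper_width: 0.0412
```

```bash
python3 - <<'E'
from h import *
avg(4);st()
E
```

```text
Mz [ 0.001 -0.044  0.    -0.02 ] -0.016
t 11.27 pos [0.5416 0.0716 0.0637] yaw x 1.905 tiltz [ 0.002 -0.003 -1.   ] q [ 0.21  0.64 -0.61  1.91  0.53  0.75 -0.37] F [ 1.27 -0.45  3.93] M [-0.031 -0.179 -0.032] w 0.0413
```

>>> apply_moves(motion="0 0 0 -0.06 -0.3;0 0 0 -0.06 -0.3")

```text
t: 11.43
tool_pos: [0.5416, 0.0717, 0.0637]
eef_rot: [0.554, 0.832, -0.001, 0.002]
ft_force: [1.4, -0.1, 3.0]
gripper_width: 0.0407
```

```bash
python3 - <<'E'
from h import *
avg(4);st()
E
```

```text
Mz [0.099 0.031 0.025 0.042] 0.049
t 11.63 pos [0.5416 0.0716 0.0637] yaw x 1.9633 tiltz [ 0.002 -0.003 -1.   ] q [ 0.22  0.64 -0.63  1.91  0.54  0.76 -0.32] F [ 1.78 -1.21  3.99] M [-0.111 -0.23   0.035] w 0.0408
```

>>> apply_moves(motion="0 0 0 -0.06 -0.3;0 0 0 -0.06 -0.3")

```text
t: 11.8
tool_pos: [0.5417, 0.0717, 0.0637]
eef_rot: [0.53, 0.848, -0.001, 0.002]
ft_force: [0.4, -0.3, 4.4]
gripper_width: 0.0412
```

```bash
python3 - <<'E'
from h import *
avg(4);st()
E
```

```text
Mz [0.127 0.083 0.142 0.099] 0.113
t 12.0 pos [0.5417 0.0717 0.0637] yaw x 2.0218 tiltz [ 0.002 -0.002 -1.   ] q [ 0.23  0.65 -0.64  1.91  0.55  0.76 -0.27] F [ 1.64 -0.48  2.06] M [-0.014 -0.333  0.086] w 0.0409
```

>>> apply_moves(motion="0 0 0 -0.06 -0.3;0 0 0 -0.06 -0.3")

```text
t: 12.17
tool_pos: [0.5417, 0.0717, 0.0637]
eef_rot: [0.505, 0.863, -0.001, 0.002]
ft_force: [1.1, -0.2, 4.5]
gripper_width: 0.0408
```

```bash
python3 - <<'E'
from h import *
avg(4);st()
E
```

```text
Mz [ 0.013 -0.049  0.04  -0.032] -0.007
t 12.37 pos [0.5417 0.0717 0.0637] yaw x 2.0798 tiltz [ 0.002 -0.002 -1.   ] q [ 0.24  0.65 -0.66  1.91  0.57  0.77 -0.23] F [ 1.35 -0.78  3.15] M [-0.076 -0.324 -0.002] w 0.0408
```

>>> apply_moves(motion="0 0 0 -0.07 -0.3;0 0 0 -0.14 -0.3;0 0 0 -0.21 -0.3;0 0 0 -0.28 -0.3;0 0 0 -0.35 -0.3;0 0 0 -0.42 -0.3;0 0 0 -0.49 -0.3;0 0 0 -0.56 -0.3;0 0 0 -0.61 -0.3;0 0 0 -0.633 -0.3;0 0 0 -0.633 -0.3")

```text
t: 13.28
tool_pos: [0.5421, 0.0721, 0.0637]
eef_rot: [0.213, 0.977, -0.0, 0.002]
ft_force: [2.8, 1.7, 0.6]
gripper_width: 0.0414
```

```bash
python3 - <<'E'
from h import *
avg(4);st()
E
```

```text
Mz [-0.027 -0.012  0.002  0.017] -0.005
t 13.48 pos [0.5421 0.0721 0.0637] yaw x 2.7117 tiltz [ 0.003 -0.002 -1.   ] q [ 0.34  0.7  -0.83  1.91  0.7   0.84  0.27] F [ 3.    1.67 -0.95] M [ 0.59  -0.952 -0.066] w 0.0411
```

>>> apply_moves(motion="0 0 0 0.07 -0.3;0 0 0 0.07 -0.3")

```text
t: 13.65
tool_pos: [0.542, 0.072, 0.0637]
eef_rot: [0.249, 0.968, -0.001, 0.002]
ft_force: [2.4, 0.3, 0.7]
gripper_width: 0.0412
```

```bash
python3 - <<'E'
from h import *
avg(4);st()
E
```

```text
Mz [0.014 0.057 0.078 0.057] 0.052
t 13.85 pos [0.542  0.0721 0.0637] yaw x 2.6431 tiltz [ 0.003 -0.002 -1.   ] q [ 0.33  0.69 -0.81  1.91  0.68  0.83  0.22] F [3.03 0.02 0.42] M [ 0.303 -0.672  0.045] w 0.0414
```

>>> apply_moves(motion="0 0 0 -0.07 -0.3;0 0 0 -0.07 -0.3")

```text
t: 14.02
tool_pos: [0.5421, 0.0721, 0.0637]
eef_rot: [0.211, 0.978, -0.001, 0.002]
ft_force: [3.2, 1.0, 1.8]
gripper_width: 0.041
```

```bash
python3 - <<'E'
from h import *
avg(4);st()
E
```

```text
Mz [ 0.043 -0.062  0.019 -0.019] -0.005
t 14.22 pos [0.5421 0.0721 0.0637] yaw x 2.7116 tiltz [ 0.003 -0.002 -1.   ] q [ 0.34  0.7  -0.83  1.91  0.7   0.84  0.27] F [2.83 1.67 0.93] M [ 0.408 -0.674  0.023] w 0.0411
```

>>> apply_moves(motion="0 0 0 0 0;0 0 0 0 0.3;0 0 0 0 0.3;0 0 0 0 0.3;0 0 -3 0 0.3;0 0 -7 0 0.3;0 0 -11 0.2 0.3;0 0 -15 0.4 0.3;0 0 -15 0.6 0.3;0 0 -15 0.8 0.3;0 0 -15 1 0.3;0 0 -15 1 0.3")

```text
t: 15.22
tool_pos: [0.5411, 0.072, 0.2138]
eef_rot: [0.559, 0.829, -0.0, 0.002]
ft_force: [-0.3, -0.3, 0.0]
gripper_width: 0.056
```

```bash
python3 - <<'E'
from h import *
st()
i=vision.camera_info('wrist');im=vision.read_camera('wrist');cv2.imwrite('pics/w4.png',im[:,:,::-1])
for n in('dial_grip','lever_grip','lever_pivot','filing_rest','roller_top'):
    print(n,[(round(d['confidence'],2),np.round(d['centre'],4),np.round(proj(d['centre'],i))) for d in nets.tip_of(n,'wrist')[:2]])
np.save('i4.npy',i,allow_pickle=True)
cv2.imwrite('pics/w4c.png',cv2.resize(im[60:320,180:460,::-1],None,fx=2,fy=2,interpolation=cv2.INTER_CUBIC))
E
```

```text
t 15.22 pos [0.5411 0.072  0.2138] yaw x 1.955 tiltz [ 0.002 -0.002 -1.   ] q [ 0.33  0.47 -0.77  1.74  0.37  1.08 -0.18] F [-0.28 -0.31  0.02] M [0.008 0.016 0.003] w 0.056
dial_grip [(0.81, array([0.5403, 0.0726, 0.0818]), array([285., 193.]))]
lever_grip [(0.93, array([0.5974, 0.155 , 0.0816]), array([391., 126.]))]
lever_pivot []
filing_rest [(0.64, array([ 5.388e-01,  7.190e-02, -2.000e-04]), array([284., 173.])), (0.37, array([0.5649, 0.0872, 0.0754]), array([318., 186.]))]
roller_top [(0.74, array([0.5331, 0.0099, 0.0478]), array([255., 238.]))]
```

View pics/w4c.png

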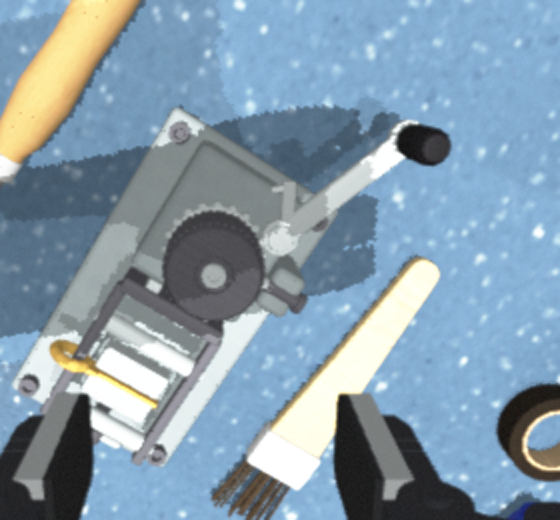

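```bash
python3 - <<'E'
from h import *
i=np.load('i4.npy',allow_pickle=True).item()
d=ray(287,198,.093,i);g=ray(395,133,.094,i);a=ray(267.5,115,.008,i);b=ray(186,252.5,.008,i)
yaw=np.arctan2(a[1]-b[1],a[0]-b[0])-np.pi/2
print(d,g,yaw)
D=np.array([.5414,.0718]);off=D-d[:2];print('offset',off)
G=g[:2]+off
for y in(yaw,-.17):
    c,s=np.cos(y),np.sin(y);P=D+[c*.022-s*.022,s*.022+c*.022];v=G-P
    ang=np.arctan2(v[1],v[0]);h=y+2*np.pi/3
    print(P,np.hypot(*v),ang,'theta',h-ang,'home',P+.07*np.array([np.cos(h),np.sin(h)]),G)
E
```

```text
[0.54195345 0.07226705 0.093     ] [0.59886365 0.15119557 0.094     ] -0.17798447435892295
offset [-0.00055345 -0.00046705]
[0.56694747 0.08955744] 0.06874243139349505 1.0970363271881838 theta 0.8193743008460885 home [0.54323324 0.15541816] [0.5983102  0.15072852]
[0.56680488 0.08976085] 0.06862683003928292 1.0938350078286012 theta 0.8305600945645941 home [0.54256554 0.15543014] [0.5983102  0.15072852]
```

>>> apply_moves(motion="2 3 0 0.12 0.2;4 6 2 0.24 0.2;5.17 8.28 4 0.36 0.2;5.17 8.28 5 0.48 0.2;5.17 8.28 6 0.6 0.2;5.17 8.28 6 0.72 0.2;5.17 8.28 6 0.86 0.2;5.17 8.28 6 0.86 0.2;5.17 8.28 9 0.86 0.2;5.17 8.28 12 0.86 0.2;5.17 8.28 14 0.86 0.2;5.17 8.28 14.9 0.86 0.2;5.17 8.28 14.9 0.86 0.2", grip_force=20)

```text
t: 16.6
tool_pos: [0.5971, 0.1511, 0.0624]
eef_rot: [0.85, 0.526, -0.001, 0.001]
ft_force: [0.1, -0.1, 0.4]
gripper_width: 0.0511
```

```bash
python3 - <<'E'
from h import *
st()
im=vision.read_camera('wrist');cv2.imwrite('pics/w5.png',im[:,:,::-1])
E
```

```text
t 16.6 pos [0.5971 0.1511 0.0624] yaw x 1.1083 tiltz [-0.002 -0.003 -1.   ] q [-0.03  0.69 -0.44  1.72  0.38  0.82 -1.1 ] F [ 0.06 -0.06  0.4 ] M [-0.005 -0.016 -0.023] w 0.0511
```

View pics/w5.png

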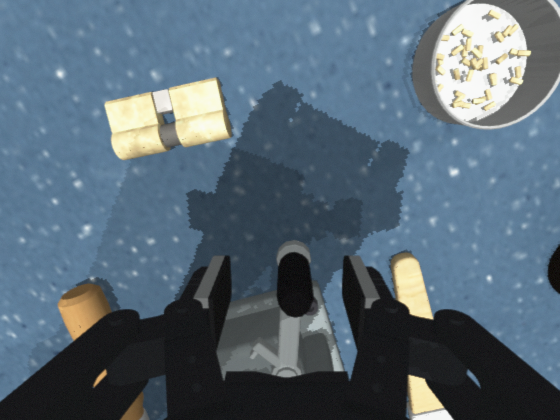

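>>> apply_moves(motion="0 0.1 0 0 -0.2;0 0.1 0 0 -0.5;0 0.1 0 0 -0.8;0 0.1 0 0 -0.9;0 0.1 0 0 -0.9;0 0.1 0 0 -0.9;0 0.1 0 0 -0.9;0 0.1 0 0 -0.9;0 0.1 0 0 -0.9", grip_force=25)

```text
t: 17.4
tool_pos: [0.5999, 0.1514, 0.0654]
eef_rot: [0.85, 0.526, 0.001, 0.001]
ft_force: [0.6, 0.1, 5.6]
gripper_width: 0.0141
```

```bash
python3 - <<'E'
from h import *
st()
E
```

```text
t 17.4 pos [0.5999 0.1514 0.0654] yaw x 1.1077 tiltz [ 0.003 -0.001 -1.   ] q [-0.02  0.69 -0.44  1.72  0.38  0.82 -1.1 ] F [0.65 0.13 5.58] M [-0.148 -0.001  0.044] w 0.0141
```

>>> apply_moves(motion="-0.01 -0.35 0 -0.05 -0.9;-0.02 -0.7 0 -0.1 -0.9;-0.06 -1.05 0 -0.15 -0.9;-0.1 -1.39 0 -0.2 -0.9;-0.18 -1.74 0 -0.25 -0.9;-0.26 -2.08 0 -0.3 -0.9;-0.36 -2.41 0 -0.35 -0.9;-0.48 -2.74 0 -0.4 -0.9;-0.62 -3.06 0 -0.45 -0.9;-0.77 -3.38 0 -0.5 -0.9;-0.77 -3.38 0 -0.5 -0.9")

```text
t: 18.32
tool_pos: [0.566, 0.1597, 0.0655]
eef_rot: [0.693, 0.721, 0.001, 0.002]
ft_force: [-0.0, 0.0, -1.1]
gripper_width: 0.0141
```

```bash
python3 - <<'E'
from h import *
s,r=st();v=s['tool_pos'][:2]-[.567,.0896];print(np.hypot(*v),1.914-np.arctan2(v[1],v[0]))
E
```

```text
t 18.32 pos [0.566  0.1597 0.0655] yaw x 1.6105 tiltz [ 0.004 -0.001 -1.   ] q [ 0.04  0.68 -0.58  1.8   0.5   0.81 -0.75] F [-0.01  0.05 -1.12] M [ 0.14  -0.085  0.082] w 0.0141
0.07011596156168522 0.3292564987790163
```

>>> apply_moves(motion="-0.01 -0.35 0 -0.05 -0.9;-0.02 -0.7 0 -0.1 -0.9;-0.06 -1.05 0 -0.15 -0.9;-0.1 -1.39 0 -0.2 -0.9;-0.18 -1.74 0 -0.25 -0.9;-0.26 -2.08 0 -0.3 -0.9;-0.26 -2.08 0 -0.3 -0.9")

```text
t: 18.9
tool_pos: [0.5453, 0.1563, 0.0656]
eef_rot: [0.577, 0.817, 0.001, 0.002]
ft_force: [0.0, 0.9, -2.3]
gripper_width: 0.014
```

```bash
python3 - <<'E'
from h import *
s,r=st();v=s['tool_pos'][:2]-[.567,.0896];print(np.hypot(*v),1.914-np.arctan2(v[1],v[0]))
E
```

```text
t 18.9 pos [0.5453 0.1563 0.0656] yaw x 1.9114 tiltz [ 0.004 -0.001 -1.   ] q [ 0.09  0.67 -0.66  1.86  0.56  0.8  -0.53] F [ 0.03  0.87 -2.29] M [ 0.191 -0.041  0.17 ] w 0.014
0.0701359003800667 0.027899012788922706
```

>>> apply_moves(motion="0 -0.15 0 -0.02 -0.9;-0.01 -0.25 0 -0.035 -0.9;-0.01 -0.25 0 -0.035 -0.9")

```text
t: 19.15
tool_pos: [0.5431, 0.1555, 0.0656]
eef_rot: [0.563, 0.827, 0.001, 0.002]
ft_force: [1.6, 1.5, -1.9]
gripper_width: 0.0139
```

```bash
python3 - <<'E'
from h import *
s,r=st();v=s['tool_pos'][:2]-[.567,.0896];print(np.hypot(*v),1.914-np.arctan2(v[1],v[0]),'tool F',r.T@s['ft_force'])
E
```

```text
t 19.15 pos [0.5431 0.1555 0.0656] yaw x 1.9466 tiltz [ 0.004 -0.001 -1.   ] q [ 0.1   0.67 -0.67  1.86  0.57  0.8  -0.5 ] F [ 1.6   1.52 -1.85] M [ 0.313 -0.31   0.081] w 0.0139
0.07014494913435214 -0.0046917537680688515 tool F [0.83439492 2.04070305 1.85878118]
```

>>> apply_moves(motion="0 -0.1 0 -0.01 -0.9;0 -0.2 0 -0.02 -0.9;0 -0.2 0 -0.02 -0.9")

```text
t: 19.4
tool_pos: [0.543, 0.1555, 0.0657]
eef_rot: [0.554, 0.832, 0.003, 0.003]
ft_force: [6.8, 2.0, -8.1]
gripper_width: 0.014
```

```bash
python3 - <<'E'
from h import *
s,r=st();v=s['tool_pos'][:2]-[.567,.0896];print(np.hypot(*v),1.914-np.arctan2(v[1],v[0]),'tool F',r.T@s['ft_force'])
E
```

```text
t 19.4 pos [0.543  0.1555 0.0657] yaw x 1.9663 tiltz [ 0.007  0.001 -1.   ] q [ 0.1   0.67 -0.68  1.87  0.58  0.8  -0.49] F [ 6.81  2.01 -8.09] M [ 0.641 -1.385 -0.081] w 0.014
0.07012226066994855 -0.006212877689124152 tool F [-0.75861645  6.99648171  8.14280387]
```

>>> apply_moves(motion="0 0 0 0 -0.9;0 0 0 0 -0.4;0 0 0 0 0;0 0 0 0 0.2;0 0 0 0 0.2;0 0 0 0 0.2;0 0 -3 0 0.2;0 0 -7 0 0.2;0 0 -11 0 0.2;0 0 -14 0 0.2;-2 0 -16 0 0.2;-4 0 -16 0 0.2;-4 0 -16 0 0.2")

```text
t: 20.48
tool_pos: [0.5595, 0.114, 0.2269]
eef_rot: [0.557, 0.831, 0.002, 0.005]
ft_force: [0.8, -1.4, -0.3]
gripper_width: 0.0511
```

```bash
python3 - <<'E'
from h import *
st()
i=vision.camera_info('wrist');im=vision.read_camera('wrist');cv2.imwrite('pics/w6.png',im[:,:,::-1])
np.save('i6.npy',i,allow_pickle=True)
for n in('dial_grip','lever_grip','lever_pivot'):
    print(n,[(round(d['confidence'],2),np.round(d['centre'],4),np.round(proj(d['centre'],i))) for d in nets.tip_of(n,'wrist')[:2]])
im=vision.read_camera('top');cv2.imwrite('pics/top6.png',im[:,:,::-1])
cv2.imwrite('pics/topd.png',np.hstack([cv2.imread('pics/top0.png')[100:300,130:400],im[100:300,130:400,::-1]]))
E
```

```text
t 20.48 pos [0.5595 0.114  0.2269] yaw x 1.9609 tiltz [ 0.01  -0.001 -1.   ] q [ 0.26  0.5  -0.8   1.66  0.4   1.14 -0.25] F [ 0.84 -1.37 -0.31] M [-0.063  0.004 -0.028] w 0.0511
dial_grip [(0.65, array([0.4274, 0.0508, 0.0019]), array([152., 179.])), (0.58, array([0.5406, 0.0718, 0.0788]), array([248., 223.]))]
lever_grip [(0.79, array([0.5392, 0.1599, 0.0794]), array([283., 132.])), (0.48, array([ 0.5413,  0.0704, -0.0016]), array([255., 199.]))]
lever_pivot [(0.84, array([0.5631, 0.0901, 0.0797]), array([278., 214.]))]
```

View pics/w6.png

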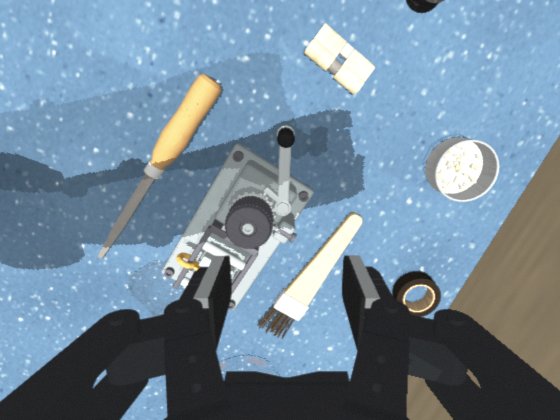

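View pics/topd.png

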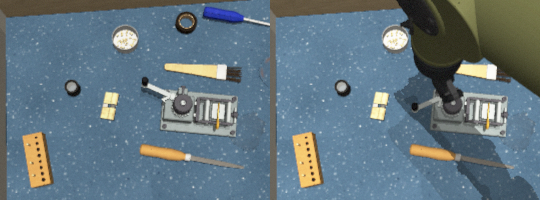

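```bash
python3 - <<'E'
from h import *
i=np.load('i6.npy',allow_pickle=True).item()
im=cv2.imread('pics/w6.png');cv2.imwrite('pics/w6c.png',cv2.resize(im[110:280,180:340],None,fx=3.5,fy=3.5,interpolation=cv2.INTER_CUBIC))
for u in (284,286,288):
  d=ray(247.5,229,.093,i);g=ray(u,138,.094,i);G=g[:2]-d[:2]+[.5414,.0718];v=G-[.567,.0896]
  print(d,g,G,np.hypot(*v),1.914-np.arctan2(v[1],v[0]))
E
```

```text
[0.54156672 0.07172926 0.093     ] [0.54136153 0.156736   0.094     ] [0.54119481 0.15680675] 0.07199065565525656 -0.02340540872992114
[0.54156672 0.07172926 0.093     ] [0.54284789 0.15734468 0.094     ] [0.54268117 0.15741542] 0.07204398976755963 -0.001114796891886094
[0.54156672 0.07172926 0.093     ] [0.54433444 0.15795342 0.094     ] [0.54416772 0.15802417] 0.07213307042505819 0.021134555520025744
```

View pics/w6c.png

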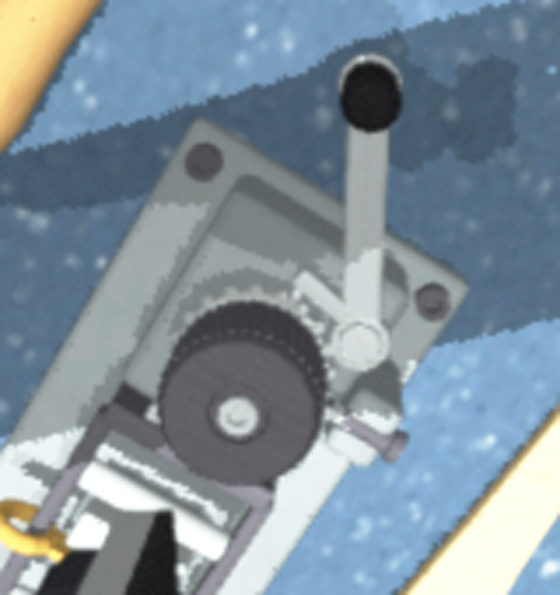

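```bash
python3 - <<'E'
from workcell import finish_job
print(finish_job())
E
```

```text
the job is handed in; nothing more can be done
None
```

The roller filing rest is set: the dial is five clicks anticlockwise of zero, the lock lever is fully home, and the gripper is clear. I handed it in at about 20.5 s of the 72 s allowed; no verdict came back.

- **Zero stop:** I wound the dial clockwise about 97° until the moment rose by about 0.07 N m per degree. It peaked near 0.29 N m at the wrist, under the 0.35 N m at which the pin bends. I then backed off and let go so the dial could spring to its zero click.
- **Five clicks:** I took hold again and turned 90.0° anticlockwise. At three clicks the moment fell to about zero 53.7° from zero, against 54° expected. At the final position it was also about zero, and a 4° turn clockwise met resistance, so the dial sits in a click.
- **Lever:** I swung it from about 0.83 rad to its hard stop, where it stopped moving at about 7 N, then released it. The last wrist picture puts it at home to within about 0.02 rad.
- **Loose things:** In the overhead pictures from before and after, the lock cylinder and loupe have not moved. The arm hides part of the brush and shades the file in the second one, but the gripper went nowhere near either.

**Disagreements:**
- Single moment readings wandered by up to about 0.05 N m, so I averaged several at the points that mattered.
- Just past two clicks anticlockwise the holding moment read near zero, where I expected about -0.08 N m. I then stepped slowly through the next click to confirm the count.
- In the last look the dial detector's best guess was wrong. Its second guess matched the picture.

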